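# Uncap a valve of unknown thread hand

### The job

Lift the loose white dust cover off the valve in the holding fixture and stand it upright, open side down, in the empty bin on the bench. Then unscrew the knurled metal cap that was under it: nobody knows whether its thread is right-hand or left-hand, so find by trying which way it comes loose, turn it off that way, and finish while holding the cap in the gripper, level and still, at least 6 cm above where it sat. Leave the small loose fittings on the bench where they are.

Things in the scene. Friction and masses are not known exactly. Their poses are not given: they have to be found in the camera images.
- fixture: holding fixture fixed to the bench: steel base plate 100 x 190 x 12 mm, an upright brass valve on it, 34 mm thick, with a 48 mm collar whose flat top is 72 mm above the bench. A grey clamp tower 56 x 56 mm, 111 mm high, stands 100 mm from the valve's axis along the fixture's +y. Origin: on the valve's axis at bench level, z up.
- cap: knurled round steel cap, 50 mm in diameter, 30 mm high, 0.12 kg, closed top with a dark line along its own x axis, open below. Origin: centre of its underside, z up. It starts screwed on with its underside on the collar, 72 mm above the bench, hidden under the cover. Grasp it across any diameter; when it is against a stop the fingers slip round it. Let go, it stays as turned.
- seat (a point): centre of the collar's top face, where the cap sits. A 28 mm spigot, 22 mm tall, stands here inside the cap. Coarse thread, hand differs from run to run: the wrong way stops hard within 0.3 rad and does not lift; the other way the cap climbs 3 mm by 0.8 rad, pulls straight off from 1.1 to 1.5 rad of turn, and stops at 1.65 rad. It clears the spigot 20 mm higher.
- cover: loose white plastic dust cover, 0.05 kg: an upside-down cup 60 mm in diameter, 26 mm high (inside 55 mm wide, 23 mm deep) with a round grip stud on top 28 mm in diameter and 30 mm tall; total height 56 mm. Origin: centre of its open underside, z up. It starts resting on the cap, underside 79 mm above the bench, not fastened; lift it 25 mm straight up before moving aside.
- bin: the only empty bin within reach: blue plastic open-topped box, 160 mm (its x) x 180 mm (its y) outside, 45 mm high, walls and floor 4 mm, fixed to the bench. Origin: centre of its underside, on the bench. Which side of the bench it is on varies.
- aerator: bystander: steel tap aerator, stepped round piece 28 mm in diameter, 24 mm high, standing on the bench. Origin: centre of its underside.
- hose_tail: bystander: brass hose tail, 30 mm foot, 45 mm high, standing on the bench. Origin: centre of its underside.
- nut: bystander: brass ring nut 40 mm in diameter, 14 mm high, lying flat on the bench. Origin: centre of its underside.
Things that resemble listed ones, but are neither listed nor needed, are in the scene too. There is more than one size of the cover; the one meant has the size given above.

How it is judged:
By the outcome, as a careful person would: the job done as asked, in the order asked, and still so for the second after the job is handed in, while the arm keeps its last pose, push and grip.
It also fails if it takes over 51 s, if anything falls off the work surface, if the arm or the gripper's body presses on something with over 40 N, if the wrist force passes 120 N, or if a joint passes its speed limit or range.

### The arm

A 6-joint arm with a two-finger parallel gripper is mounted at the origin on the work surface. World frame = base frame: x ahead of the robot, y to its left, z up, the work surface at z = 0. Lengths are in mm, angles in rad, forces in N, time in s.
With the tool pointing down it reaches from about 250 to 800 mm from the base axis. Payload 8.5 kg.
Tool frame: the origin (TCP) lies on the centre line of the jaws, within the pads' length; the fingertips stand 25 mm ahead of it and the grasp point (between the pads) lies 6 mm ahead of it; z points along the fingers, y is the line along which they close (so a half turn about z gives the same grasp; the last joint's range is limited). The gripper opens to 85 mm and grips with 20 to 120 N. Pads are 22 mm wide; open, the fingers measure 114 mm over their backs; the gripper's body (76 mm by 85 mm) begins 54 mm behind the grasp point. The pads swing forward as they close: fully open they stand 13 mm farther back than shut.
Start: joints at [1.166, 0.238, -0.013, 1.319, 0, 1.571], TCP at [206.745, 482.533, 256.276] pointing down, gripper open.
Joint ranges: [-2.66, 2.66], [-1.03, 1.9], [-1.14, 1.46], [-1.82, 2.27], [-1.45, 1.34], [-3.14, 3.14]. Speed limits (rad/s): [2.22, 2.22, 2.79, 3.14, 3.14, 3.14].

### API

Orientations are given as a rotation vector (axis times angle).
In Python, from workcell import sense, get_image, job_done gives the robot as it stands. The module is installed in compiled form; this text tells all that it offers.
- The arm moves only by the tool drive_tool, never from a script. Its argument "deltas" is one flat list of numbers, 7 for each row, row after row: the turn, a rotation vector about the world's x, y, z in degrees, then the shift along the world's x, y, z in m, then the gripper's target within -1 to 1 (fully open at 1, half-way at 0, shut at -1). In form: [wx, wy, wz, dx, dy, dz, gripper, wx, wy, wz, dx, dy, dz, gripper, ...]. A call has 1 to 20 rows; each row shifts and turns the commanded pose from where the row before left it; what a row does not reach is not made up. A row lasts 1/12 s, in which the tool goes at most 41.7 mm and 7.16 degrees, less where a joint would pass 70% of its speed; a pose out of reach is approached as far as the arm can. A call is refused whole if a number of a shift passes 0.0417 or a number of a turn 7.16, either way. A call with a gripper value outside its range is refused whole. The fingers move at their own pace and stop on an object; the grip force is fixed at half the most. Time passes only in rows, so rows that do not move let the fingers close. It gives the time, the measured TCP pose, the force, the opening and the grip force at its end, in the units of the state.
- sense(): the state, without advancing time (a new reading comes with each control period).
- get_image(name): name is "side" or "top" or "wrist"; returns a dict with "img" (420x560x3 uint8, red, green, blue), "intrinsics" (3x3 intrinsics, pixels), "R" (3x3) and "t" (3): a world point X has camera coordinates R X + t; the wrist camera has in their place "tool_from_camera" (4x4, takes a point from camera to tool coordinates, whose origin is the TCP and whose axes are the flange's). Camera axes: x right, y down, z forward; pixel columns grow to the right and rows downward; lengths in mm; the calibration is good to about 2 mm. The wrist camera is an equidistant fisheye: a pixel r from the principal point sees the ray r / f radians off the axis. A picture is of the moment at which its call begins: read the wrist's pose just before it. There is no depth.
- job_done(): hands the job in; it is judged then, once.
The state is a dict: "time_s": time; "q": joint angles; "qvel": joint speeds; "effort": joint torques, N m; "ee_pos": TCP position; "ee_rot": TCP orientation; "contact_force": force on the tool from outside, world axes, zero at the start; "ft_torque": the same for the moment, N m; "opening": finger opening in mm; "grasp_force": force on a finger pad.
Only numpy, scipy, OpenCV 4.12 (cv2) and the standard library are available. Lean on these libraries where they do the work, as an engineer would, in place of code of your own. Each camera call takes 0.05 s, during which the arm holds its last target. There are 200 camera calls.

## Working session

There is one attempt and no reset: what is moved stays moved. The work goes in short steps, Python scripts to look and compute and a tool call to move; the robot and the scene stay as the last step left them, time stands still between calls to the robot, and variables do not carry over. Pictures are saved under pics/ and viewed, at most 10 in all, crops included, and the job is handed in when it is done.

Besides the shell and the picture viewer there is one more tool, called after ">>>" in YAML: its name, and indented under it one key for each argument. drive_tool: Moves the arm, as the interface text tells. Its arguments: {"type":"object","properties":{"deltas":{"type":"array"}},"required":["deltas"]}

```bash
mkdir -p pics; python3 - <<'E'
from workcell import *
import cv2
s=sense();print({k:s[k] for k in('time_s','ee_pos','ee_rot','opening','contact_force')})
for n in('top','side'):
    g=get_image(n);cv2.imwrite(f'pics/{n}0.png',g['img'][:,:,::-1]);print(n,g['intrinsics'],g['R'],g['t'])
E
```

```text
{'time_s': 0.0, 'ee_pos': array([206.60692767, 482.22616245, 255.68701473]), 'ee_rot': array([-6.31407819e-01, -3.07720274e+00,  2.18728526e-03]), 'opening': 84.92058174646267, 'contact_force': array([-0.18871768, -0.12960167,  0.58580657])}
top [[416.61150763   0.         283.72775339]
 [  0.         416.61150763 205.722046  ]
 [  0.           0.           1.        ]] [[ 0.01243117 -0.99983275  0.0134144 ]
 [-0.99703609 -0.01341281 -0.07575702]
 [ 0.07592428 -0.01243289 -0.99703607]] [-28.14415361 618.63736936 865.31248753]
side [[466.42214268   0.         280.19697878]
 [  0.         466.42214268 216.56314163]
 [  0.           0.           1.        ]] [[ 0.86999007 -0.4930683  -0.00095999]
 [-0.37898586 -0.6674503  -0.64099907]
 [ 0.31541558  0.55802665 -0.76754105]] [-530.7745611   269.58489919  710.77753327]
```

View pics/top0.png

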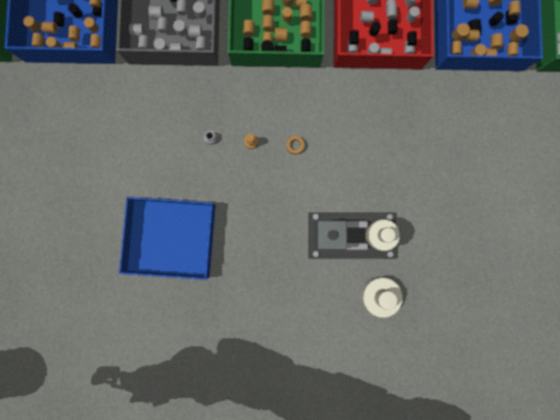

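View pics/side0.png

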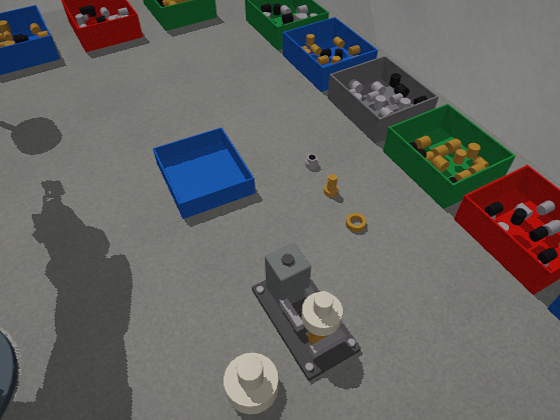

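Top view: two candidates for the cover. One is on the valve in the fixture, at about (383,235). A larger lookalike stands on the bench at about (383,298). In the side view these are at (322,312) and (251,382). The one on the valve fits the description. The empty blue bin is at (168,237), and the fittings at (210,137), (251,141) and (296,145). I'll fit the silhouettes in both cameras and check with a close crop.

```bash
cat > h.py <<'E'
import numpy as np,cv2
from workcell import *
from scipy.optimize import minimize
def proj(g,X):
    c=X@g['R'].T+g['t'];p=c@g['intrinsics'].T;return p[:,:2]/p[:,2:]
def ring(x,y,z,d):
    a=np.linspace(0,2*np.pi,60);return np.c_[x+d/2*np.cos(a),y+d/2*np.sin(a),0*a+z]
def cover(p,z0):  # two hulls: cup and stud
    return [np.vstack([ring(p[0],p[1],z0,60),ring(p[0],p[1],z0+26,60)]),np.vstack([ring(p[0],p[1],z0+26,28),ring(p[0],p[1],z0+56,28)])]
def box(p,sx,sy,zs):
    c,s=np.cos(p[2]),np.sin(p[2])
    return [np.array([[p[0]+c*a*sx/2-s*b*sy/2,p[1]+s*a*sx/2+c*b*sy/2,z] for a in(-1,1) for b in(-1,1) for z in zs])]
def sil(g,hulls,S=4):
    m=np.zeros((420*S,560*S),np.uint8)
    for h in hulls: cv2.fillConvexPoly(m,cv2.convexHull(np.round((proj(g,h)+.5)*S).astype(np.int32)),255)
    return cv2.resize(m,(560,420),interpolation=cv2.INTER_AREA)/255.
def blob(m,px):
    n,l=cv2.connectedComponents(m.astype(np.uint8));return (l==l[px[1],px[0]]).astype(float)
def fit(f,masks,p0,step):
    cost=lambda p:sum(abs(sil(g,f(p))-m).sum()/m.sum() for g,m in masks)
    sx=np.array([p0]+[np.array(p0)+np.eye(len(p0))[i]*step[i] for i in range(len(p0))])
    r=minimize(cost,p0,method='Nelder-Mead',options=dict(initial_simplex=sx,xatol=.01));return r.x,r.fun
def inv(g,u,v,z):
    d=np.linalg.inv(g['intrinsics'])@[u,v,1];C=-g['R'].T@g['t'];d=g['R'].T@d;return C+d*(z-C[2])/d[2]
E
python3 - <<'E'
from h import *
t,s=get_image('top'),get_image('side')
def white(g):
    i=g['img'].astype(int);return (i.min(2)>105)&(i[:,:,0]-i[:,:,2]>8)&(i[:,:,0]-i[:,:,2]<70)
def blue(g):
    i=g['img'].astype(int);return (i[:,:,2]-i[:,:,0]>40)
for nm,a,b in(('valve',(383,235),(322,312)),('bench',(383,298),(251,382))):
  ms=[(t,blob(white(t),a)),(s,blob(white(s),b))]
  print(nm,[m.sum() for _,m in ms])
  z0=79 if nm=='valve' else 0
  p0=inv(t,*a,z0+26)[:2]
  for w in(ms,ms[:1],ms[1:]): print(fit(lambda p:cover(p,z0),w,p0,[8,8]))
ms=[(t,blob(blue(t),(168,237))),(s,blob(blue(s),(205,170)))]
p0=list(inv(t,168,237,20)[:2])+[0.]
for w in(ms,ms[:1],ms[1:]): print('bin',fit(lambda p:box(p,160,180,(0,45)),w,p0,[8,8,.06]))
for u,v in((315,216),(393,216),(316,254),(397,254)): print('plate',inv(t,u,v,12))
for u,v in((210,137),(251,141),(296,145)): print('fit',inv(t,u,v,12))
C=lambda g,y,x:cv2.resize(g['img'][y-55:y+55,x-60:x+60,::-1],(390,358),interpolation=cv2.INTER_CUBIC)
cv2.imwrite('pics/crop1.png',np.hstack([C(t,260,375),C(s,340,290)]))
E
```

```text
valve [np.float64(831.0), np.float64(231748.0)]
(array([ 559.36226768, -214.56649654]), np.float64(1.055341263607006))
(array([ 559.07154265, -214.56490339]), np.float64(0.052405559094877416))
(array([ 736.05959529, -452.92165945]), np.float64(0.99021983648906))
bench [np.float64(1333.0), np.float64(231748.0)]
(array([ 420.28788295, -233.9608941 ]), np.float64(1.4661070426760294))
(array([ 418.1915237 , -232.52517557]), np.float64(0.4629422061397703))
(array([ 784.92215307, -454.67615956]), np.float64(0.9922086431272372))
bin (array([ 5.47735531e+02,  2.23034771e+02, -6.22294815e-02]), np.float64(0.06237932745185))
bin (array([ 5.48543048e+02,  2.24993580e+02, -6.00332297e-02]), np.float64(0.024998944301338626))
bin (array([ 5.46613226e+02,  2.20633764e+02, -6.18357201e-02]), np.float64(0.014992367017585597))
plate [598.48345606 -88.10627097  12.        ]
plate [ 600.70180809 -257.18288956   12.        ]
plate [516.91148493 -90.80360505  12.        ]
plate [ 518.98728238 -265.20213252   12.        ]
fit [768.18436959 142.61492507  12.        ]
fit [760.71292871  53.00412367  12.        ]
fit [753.36761512 -45.46443915  12.        ]
```

View pics/crop1.png

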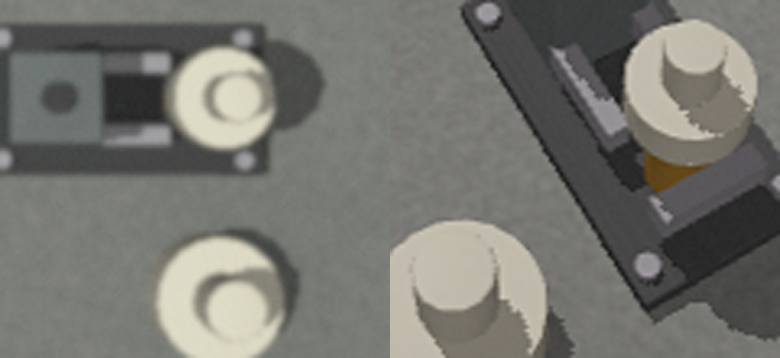

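The crops confirm it: the cover on the brass valve is the smaller one, and the bench copy is larger. I'll move above the valve at constant tool yaw, then refine with the wrist camera.

>>> drive_tool:
  deltas: [0, 0, 0, 0.0176, -0.0348, 0, 1, 0, 0, 0, 0.0176, -0.0348, 0, 1, 0, 0, 0, 0.0176, -0.0348, 0, 1, 0, 0, 0, 0.0176, -0.0348, 0, 1, 0, 0, 0, 0.0176, -0.0348, 0, 1, 0, 0, 0, 0.0176, -0.0348, 0, 1, 0, 0, 0, 0.0176, -0.0348, 0, 1, 0, 0, 0, 0.0176, -0.0348, 0, 1, 0, 0, 0, 0.0176, -0.0348, 0, 1, 0, 0, 0, 0.0176, -0.0348, 0, 1, 0, 0, 0, 0.0176, -0.0348, 0, 1, 0, 0, 0, 0.0176, -0.0348, 0, 1, 0, 0, 0, 0.0176, -0.0348, 0, 1, 0, 0, 0, 0.0176, -0.0348, 0, 1, 0, 0, 0, 0.0176, -0.0348, 0, 1, 0, 0, 0, 0.0176, -0.0348, 0, 1, 0, 0, 0, 0.0176, -0.0348, 0, 1, 0, 0, 0, 0.0176, -0.0348, 0, 1, 0, 0, 0, 0.0176, -0.0348, 0, 1, 0, 0, 0, 0.0176, -0.0348, 0, 1]

```text
time_s: 1.87
ee_pos: [559.1, -215.5, 256.1]
ee_rot: [-0.632, -3.077, -0.0]
contact_force: [0.9, 1.0, -0.0]
opening: 85.4
grasp_force: 0.0
```

>>> drive_tool:
  deltas: [0, 0, 0, 0, 0, 0, 1, 0, 0, 0, 0, 0, 0, 1]

```text
time_s: 2.03
ee_pos: [559.0, -215.3, 255.0]
ee_rot: [-0.635, -3.075, -0.0]
contact_force: [-0.5, 1.1, -0.2]
opening: 85.6
grasp_force: 0.0
```

```bash
cat >> h.py <<'E'
from scipy.spatial.transform import Rotation as Rt
def wproj(g,s,X):
    R=Rt.from_rotvec(s['ee_rot']).as_matrix();T=g['tool_from_camera']
    c=((X-s['ee_pos'])@R-T[:3,3])@T[:3,:3]
    th=np.arctan2(np.hypot(c[:,0],c[:,1]),c[:,2]);k=g['intrinsics'];a=np.arctan2(c[:,1],c[:,0])
    return np.c_[k[0,2]+k[0,0]*th*np.cos(a),k[1,2]+k[1,1]*th*np.sin(a)]
E
python3 - <<'E'
from h import *
s=sense();g=get_image('wrist');print(s['time_s'],s['ee_pos'],s['ee_rot'],s['q'],s['contact_force'])
im=g['img'][:,:,::-1].copy();cv2.imwrite('pics/w1raw.png',im)
for z,d in((135,28),(105,60)):
    cv2.polylines(im,[np.round(wproj(g,s,ring(559,-214.6,z,d))).astype(int)],True,(0,0,255) if d==28 else (255,0,255),1)
cv2.imwrite('pics/w1.png',im);print(g['tool_from_camera'])
sd=get_image('side');print(inv(sd,323.8,299.2,135),inv(get_image('top'),388.8,234.8,135))
E
```

```text
2.0333 [ 559.02036725 -215.289315    254.95013622] [-6.35279931e-01 -3.07496265e+00 -2.15441188e-04] [-3.67546281e-01  3.68863743e-01  1.70800162e-01  1.37442450e+00
 -1.40550313e-04  3.99164196e-02] [-0.54158634  1.12623332 -0.22826261]
[[ 2.66932594e-04 -9.48796942e-01 -3.15886517e-01  8.12302029e+01]
 [ 9.99999342e-01  6.05778398e-04 -9.74490070e-04 -5.09408039e-02]
 [ 1.11595043e-03 -3.15886049e-01  9.48796479e-01 -1.17349311e+02]
 [ 0.00000000e+00  0.00000000e+00  0.00000000e+00  1.00000000e+00]]
[ 557.75249717 -218.01761239  135.        ] [ 558.80241272 -215.08802687  135.        ]
```

View pics/w1.png

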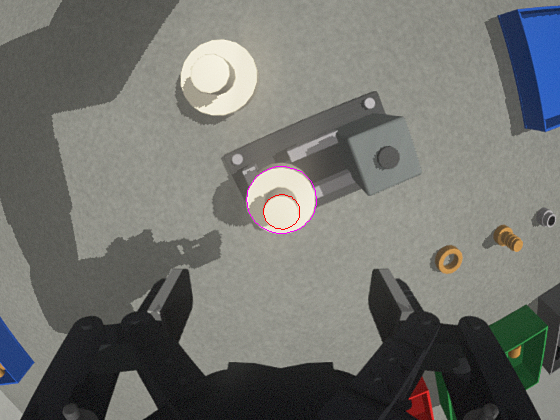

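The overlay of the predicted cover, stud at (282,211) and cup at (281,200), lies right on the image. The tool is centred, so I'll go down and grasp the stud.

>>> drive_tool:
  deltas: [0, 0, 0, 0, 0, -0.03, 1, 0, 0, 0, 0, 0, -0.03, 1, 0, 0, 0, 0, 0, -0.03, 1, 0, 0, 0, 0, 0, -0.02, 1, 0, 0, 0, 0, 0, -0.011, 1, 0, 0, 0, 0, 0, 0, 0, 0, 0, 0, 0, 0, 0, -1, 0, 0, 0, 0, 0, 0, -1, 0, 0, 0, 0, 0, 0, -1, 0, 0, 0, 0, 0, 0, -1, 0, 0, 0, 0, 0, 0, -1, 0, 0, 0, 0, 0, 0, -1, 0, 0, 0, 0, 0, 0, -1, 0, 0, 0, 0, 0, 0, -1]

```text
time_s: 3.35
ee_pos: [559.4, -213.6, 136.9]
ee_rot: [0.631, 3.075, -0.0]
contact_force: [-0.8, 1.9, 6.3]
opening: 26.2
grasp_force: 58.8
```

>>> drive_tool:
  deltas: [0, 0, 0, 0, 0, 0.01, -1, 0, 0, 0, 0, 0, 0.02, -1, 0, 0, 0, 0, 0, 0.025, -1, 0, 0, 0, 0, 0, 0.025, -1, 0, 0, 0, 0, 0, 0.02, -1, 0, 0, 0, 0, 0, 0, -1]

```text
time_s: 3.85
ee_pos: [560.3, -214.1, 240.7]
ee_rot: [0.63, 3.07, -0.002]
contact_force: [0.3, -0.9, -0.4]
opening: 26.0
grasp_force: 59.0
```

```bash
python3 - <<'E'
from h import *
s=sense();g=get_image('wrist');print(s['time_s'],s['ee_pos'],s['opening'],s['grasp_force'])
cv2.imwrite('pics/w2.png',g['img'][:,:,::-1])
E
```

```text
3.85 [ 560.32388137 -214.12975957  240.71869251] 25.955911410060917 59.04906653333455
```

View pics/w2.png

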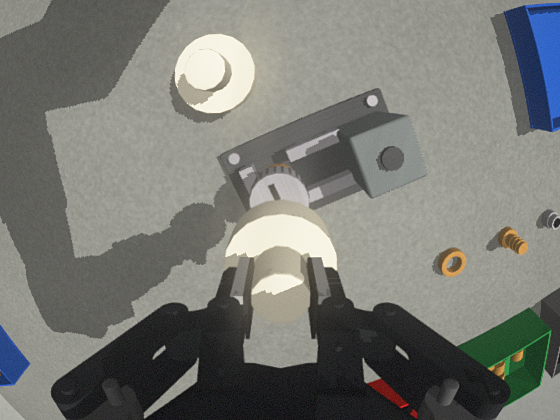

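The cover is held level by its stud at about (281,270). The steel cap has been uncovered at (280,190). Next I'll carry the cover to the bin.

>>> drive_tool:
  deltas: [0, 0, 0, -0.001, 0.0364, 0, -1, 0, 0, 0, -0.001, 0.0364, 0, -1, 0, 0, 0, -0.001, 0.0364, 0, -1, 0, 0, 0, -0.001, 0.0364, 0, -1, 0, 0, 0, -0.001, 0.0364, 0, -1, 0, 0, 0, -0.001, 0.0364, 0, -1, 0, 0, 0, -0.001, 0.0364, 0, -1, 0, 0, 0, -0.001, 0.0364, 0, -1, 0, 0, 0, -0.001, 0.0364, 0, -1, 0, 0, 0, -0.001, 0.0364, 0, -1, 0, 0, 0, -0.001, 0.0364, 0, -1, 0, 0, 0, -0.001, 0.0364, 0, -1, 0, 0, 0, 0, 0, -0.03, -1, 0, 0, 0, 0, 0, -0.04, -1, 0, 0, 0, 0, 0, -0.04, -1, 0, 0, 0, 0, 0, -0.03, -1, 0, 0, 0, 0, 0, -0.02, -1, 0, 0, 0, 0, 0, 0, -1]

```text
time_s: 5.4
ee_pos: [543.5, 222.1, 70.4]
ee_rot: [-0.63, -3.071, 0.008]
contact_force: [-0.6, -0.4, -0.8]
opening: 26.1
grasp_force: 59.1
```

>>> drive_tool:
  deltas: [0, 0, 0, 0, 0, 0, -1, 0, 0, 0, 0, 0, 0, -1, 0, 0, 0, 0, 0, -0.006, -1, 0, 0, 0, 0, 0, 0, -1]

```text
time_s: 5.73
ee_pos: [547.3, 223.5, 70.0]
ee_rot: [0.631, 3.076, 0.001]
contact_force: [-0.4, -0.2, -0.2]
opening: 25.9
grasp_force: 59.2
```

>>> drive_tool:
  deltas: [0, 0, 0, 0, 0, -0.004, -1, 0, 0, 0, 0, 0, -0.002, -1, 0, 0, 0, 0, 0, -0.001, -1, 0, 0, 0, 0, 0, 0, -1]

```text
time_s: 6.07
ee_pos: [546.6, 223.3, 62.1]
ee_rot: [-0.632, -3.077, 0.0]
contact_force: [-0.3, 0.1, -1.0]
opening: 25.9
grasp_force: 59.2
```

>>> drive_tool:
  deltas: [0, 0, 0, 0, 0, -0.001, -1, 0, 0, 0, 0, 0, 0, -1]

```text
time_s: 6.23
ee_pos: [546.7, 223.3, 61.9]
ee_rot: [0.632, 3.077, 0.0]
contact_force: [-2.2, -0.9, 6.6]
opening: 25.8
grasp_force: 59.9
```

>>> drive_tool:
  deltas: [0, 0, 0, 0, 0, -0.001, -1, 0, 0, 0, 0, 0, 0, -1]

```text
time_s: 6.4
ee_pos: [546.7, 223.3, 61.9]
ee_rot: [0.631, 3.077, 0.001]
contact_force: [-6.1, -2.6, 15.8]
opening: 25.9
grasp_force: 60.9
```

Contact with the bin floor. I'll ease off, open, lift straight up and go back to the valve.

>>> drive_tool:
  deltas: [0, 0, 0, 0, 0, 0.0015, -1, 0, 0, 0, 0, 0, 0, 0.2, 0, 0, 0, 0, 0, 0, 1, 0, 0, 0, 0, 0, 0, 1, 0, 0, 0, 0, 0, 0, 1, 0, 0, 0, 0, 0, 0, 1, 0, 0, 0, 0, 0, 0.02, 1, 0, 0, 0, 0, 0, 0.035, 1, 0, 0, 0, 0, 0, 0.04, 1, 0, 0, 0, 0, 0, 0.04, 1, 0, 0, 0, 0, 0, 0.04, 1, 0, 0, 0, 0, 0, 0.015, 1, 0, 0, 0, 0, 0, 0, 1]

```text
time_s: 7.48
ee_pos: [548.4, 224.0, 256.5]
ee_rot: [0.63, 3.071, 0.006]
contact_force: [-0.6, 0.6, -0.6]
opening: 85.3
grasp_force: 0.0
```

```bash
python3 - <<'E'
from h import *
s=sense();g=get_image('wrist');print(s['time_s'],s['ee_pos'],s['opening'])
im=g['img'][:,:,::-1].copy()
for z,d in((60,28),(30,60)): cv2.polylines(im,[np.round(wproj(g,s,ring(546.7,223.3,z,d))).astype(int)],True,(0,0,255),1)
cv2.imwrite('pics/w3.png',im)
E
```

```text
7.4833 [548.41107222 223.99640189 256.46123877] 85.26575708265057
```

View pics/w3.png

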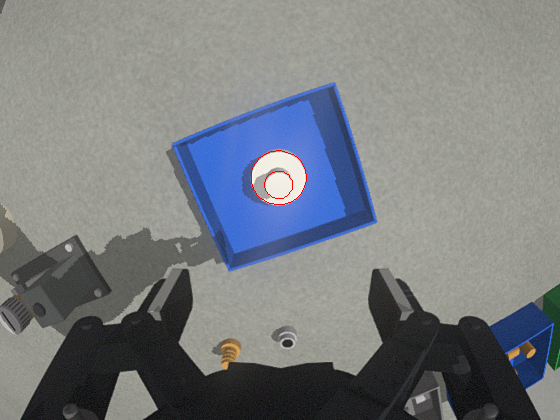

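The cover stands upright in the bin at (279,178), open side down, well clear of the walls. Back to the valve.

>>> drive_tool:
  deltas: [0, 0, 0, 0.001, -0.0365, 0, 1, 0, 0, 0, 0.001, -0.0365, 0, 1, 0, 0, 0, 0.001, -0.0365, 0, 1, 0, 0, 0, 0.001, -0.0365, 0, 1, 0, 0, 0, 0.001, -0.0365, 0, 1, 0, 0, 0, 0.001, -0.0365, 0, 1, 0, 0, 0, 0.001, -0.0365, 0, 1, 0, 0, 0, 0.001, -0.0365, 0, 1, 0, 0, 0, 0.001, -0.0365, 0, 1, 0, 0, 0, 0.001, -0.0365, 0, 1, 0, 0, 0, 0.001, -0.0365, 0, 1, 0, 0, 0, 0.001, -0.0365, 0, 1, 0, 0, 0, 0, 0, 0, 1, 0, 0, 0, 0, 0, 0, 1, 0, 0, 0, 0, 0, 0, 1]

```text
time_s: 8.78
ee_pos: [558.1, -214.4, 250.2]
ee_rot: [-0.632, -3.075, -0.001]
contact_force: [0.2, -0.3, -0.2]
opening: 85.6
grasp_force: 0.0
```

```bash
python3 - <<'E'
from h import *
s=sense();g=get_image('wrist');print(s['time_s'],s['ee_pos'],s['q'])
im=g['img'][:,:,::-1].copy()
cv2.polylines(im,[np.round(wproj(g,s,ring(559.2,-214.8,102,50))).astype(int)],True,(0,0,255),1)
cv2.imwrite('pics/w4.png',cv2.resize(im[120:300,160:400],(720,540),interpolation=cv2.INTER_CUBIC))
E
```

```text
8.7833 [ 558.10125976 -214.4211037   250.190471  ] [-3.66915644e-01  3.68784212e-01  1.58566416e-01  1.36333587e+00
  2.24685184e-04  3.86834592e-02]
```

View pics/w4.png

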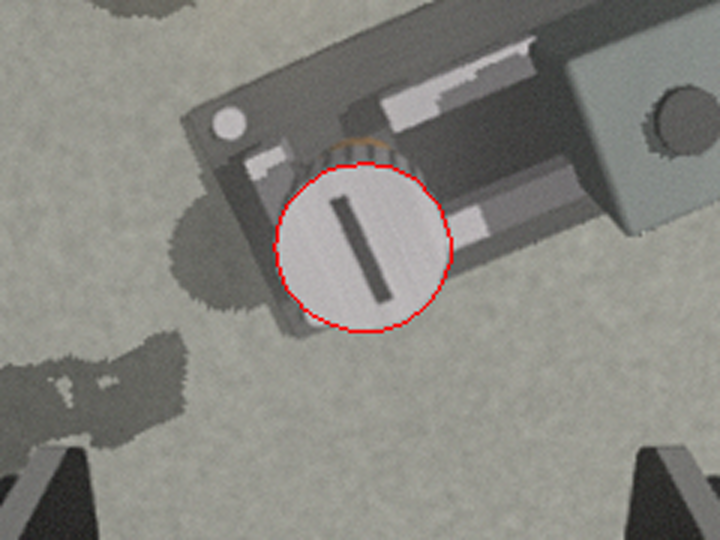

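The ring lies exactly on the cap's top face, so the cap is at (559.2, -214.8) and its line at crop (360,248). Going down to grasp.

>>> drive_tool:
  deltas: [0, 0, 0, 0.001, 0, -0.03, 1, 0, 0, 0, 0, 0, -0.035, 1, 0, 0, 0, 0, 0, -0.035, 1, 0, 0, 0, 0, 0, -0.025, 1, 0, 0, 0, 0, 0, -0.015, 1, 0, 0, 0, 0, 0, -0.008, 1, 0, 0, 0, 0, 0, 0, 1, 0, 0, 0, 0, 0, 0, 1]

```text
time_s: 9.5
ee_pos: [560.1, -213.9, 104.3]
ee_rot: [0.63, 3.078, -0.0]
contact_force: [0.3, 0.2, 0.6]
opening: 85.4
grasp_force: 0.0
```

>>> drive_tool:
  deltas: [0, 0, 0, -0.0005, -0.0005, -0.004, 1, 0, 0, 0, 0, 0, 0, 0, 0, 0, 0, 0, 0, 0, -1, 0, 0, 0, 0, 0, 0, -1, 0, 0, 0, 0, 0, 0, -1, 0, 0, 0, 0, 0, 0, -1, 0, 0, 0, 0, 0, 0, -1, 0, 0, 0, 0, 0, 0, -1]

```text
time_s: 10.17
ee_pos: [559.6, -215.4, 100.9]
ee_rot: [0.631, 3.076, -0.0]
contact_force: [-0.5, 1.9, 5.4]
opening: 48.3
grasp_force: 61.4
```

Try counter-clockwise first, about 0.35 rad.

>>> drive_tool:
  deltas: [0, 0, 4, 0, 0, 0, -1, 0, 0, 4, 0, 0, 0, -1, 0, 0, 0, 0, 0, 0, -1]

```text
time_s: 10.42
ee_pos: [559.9, -215.5, 100.9]
ee_rot: [0.411, 3.113, -0.001]
contact_force: [-0.3, 1.1, 5.9]
opening: 47.8
grasp_force: 61.5
```

```bash
python3 -c "
from workcell import *
s=sense();print(s['ee_pos'],s['contact_force'],s['ft_torque'],s['q'][5])"
```

```text
[ 559.85143356 -215.4899994   100.86087804] [-0.33985331  1.07412863  5.87213876] [ 0.10191827  0.04893035 -0.23202899] -0.10507083396466134
```

>>> drive_tool:
  deltas: [0, 0, 5, 0, 0, 0, -1, 0, 0, 5, 0, 0, 0, -1, 0, 0, 5, 0, 0, 0, -1, 0, 0, 0, 0, 0, 0, -1]

```text
time_s: 10.75
ee_pos: [562.2, -215.5, 101.0]
ee_rot: [0.001, 3.135, -0.0]
contact_force: [9.4, 1.8, -0.9]
opening: 47.8
grasp_force: 84.2
```

```bash
python3 - <<'E'
from h import *
s=sense();print(s['ee_pos'],s['contact_force'],s['ft_torque'],s['q'][5])
g=get_image('wrist');cv2.imwrite('pics/w5.png',g['img'][100:400,80:480,::-1])
E
```

```text
[ 562.24202013 -215.48138214  100.98018145] [ 9.42719053  1.75844838 -0.85556166] [ 0.38495532 -1.93073306 -1.01966302] -0.36620226979050396
```

View pics/w5.png

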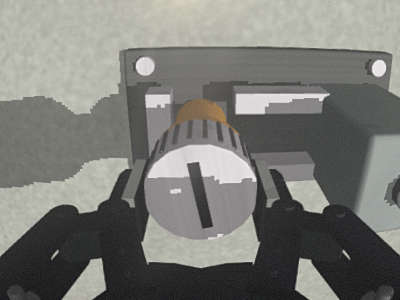

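At the counter-clockwise stop: wrist torque of −1 Nm, no lift, and the cap's line, now from (192,163) to (207,228) in the crop, has slipped relative to the jaws. The thread therefore looks left-handed. I'll measure the cap's angle from its line.

```bash
cat >> h.py <<'E'
def wray(g,s,px,z):
    k=g['intrinsics'];d=(np.array(px,float)-k[:2,2])/[k[0,0],k[1,1]];th=np.hypot(*d)
    T=g['tool_from_camera'];R=Rt.from_rotvec(s['ee_rot']).as_matrix()
    v=R@T[:3,:3]@np.r_[np.sin(th)*d/th,np.cos(th)];C=s['ee_pos']+R@T[:3,3];return (C+v*(z-C[2])/v[2])[:2]
def lang(g,s,a,b,z=102):
    p,q=wray(g,s,a,z),wray(g,s,b,z);return (p+q)/2,np.degrees(np.arctan2(*(p-q)[::-1]))
E
python3 - <<'E'
from h import *
s=sense();g=get_image('wrist')
s4=dict(ee_pos=np.array([558.1,-214.42,250.2]),ee_rot=np.array([-.632,-3.075,-.001]))
print(lang(g,s4,(160+340/3,120+197/3),(160+385/3,120+300/3)))
print(lang(g,s,(272,263),(287,328)))
E
```

```text
(array([ 559.46875969, -214.51718722]), np.float64(179.48066018387092))
(array([ 559.47786826, -215.61718706]), np.float64(-169.580622882536))
```

>>> drive_tool:
  deltas: [0, 0, -6, 0, 0, 0, -1, 0, 0, -6, 0, 0, 0, -1, 0, 0, -6, 0, 0, 0, -1, 0, 0, -6, 0, 0, 0, -1, 0, 0, 0, 0, 0, 0, -1]

```text
time_s: 11.27
ee_pos: [560.9, -216.1, 101.2]
ee_rot: [0.67, 3.065, -0.002]
contact_force: [2.9, -1.6, 5.7]
opening: 47.5
grasp_force: 83.7
```

```bash
python3 - <<'E'
from h import *
s=sense();print(s['ee_pos'],s['ee_rot'],s['contact_force'],s['ft_torque'],s['q'][5])
E
```

```text
[ 560.93270447 -216.06898664  101.2295105 ] [ 6.70016637e-01  3.06504246e+00 -1.74213381e-03] [ 2.90175581 -1.57812798  5.73056748] [-0.53628568 -0.54590807 -0.08458331] 0.06296561964227312
```

The counter-clockwise stop came at +11°. I'll continue clockwise with a slight rise and watch for the climb.

>>> drive_tool:
  deltas: [0, 0, -6, 0, 0, 0, -1, 0, 0, -6, 0, 0, 0.0005, -1, 0, 0, -6, 0, 0, 0.0005, -1, 0, 0, -6, 0, 0, 0.0005, -1, 0, 0, 0, 0, 0, 0, -1]

```text
time_s: 11.68
ee_pos: [560.7, -216.4, 103.1]
ee_rot: [1.293, 2.858, -0.001]
contact_force: [-0.1, -3.7, 10.1]
opening: 47.6
grasp_force: 84.1
```

```bash
python3 - <<'E'
from h import *
s=sense();print(s['ee_pos'],s['ee_rot'],s['contact_force'],s['ft_torque'],s['q'][5])
g=get_image('wrist');cv2.imwrite('pics/w6.png',g['img'][100:400,80:480,::-1])
E
```

```text
[ 560.69326648 -216.36541384  103.09560294] [ 1.29300961e+00  2.85837469e+00 -1.23106434e-03] [-0.14054052 -3.69255963 10.08101251] [-0.6785709  -0.04397761 -0.13990565] 0.48182570314573153
```

View pics/w6.png

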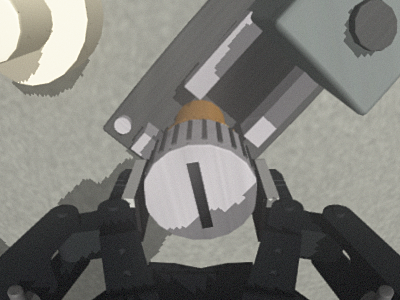

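The cap follows the jaws without slipping: its line, (191,163) to (208,227), is fixed relative to them, and it is climbing. So it loosens clockwise. It's now at about −37°, so about 38° more.

>>> drive_tool:
  deltas: [0, 0, -6.3, 0, 0, 0.0006, -1, 0, 0, -6.3, 0, 0, 0.0006, -1, 0, 0, -6.3, 0, 0, 0.0004, -1, 0, 0, -6.3, 0, 0, 0, -1, 0, 0, -6.3, 0, 0, 0, -1, 0, 0, -6.3, 0, 0, 0, -1, 0, 0, 0, 0, 0, 0, -1, 0, 0, 0, 0, 0, 0, -1]

```text
time_s: 12.4
ee_pos: [559.8, -216.8, 103.9]
ee_rot: [2.144, 2.292, -0.002]
contact_force: [-0.4, -6.5, 3.9]
opening: 47.6
grasp_force: 83.4
```

```bash
python3 - <<'E'
from h import *
s=sense();print(s['ee_pos'],s['ee_rot'],s['contact_force'],s['ft_torque'],s['q'][5])
g=get_image('wrist');i=g['img'][263:328,262:300].mean(2)
m=(i<70);y,x=np.nonzero(m);v=np.linalg.eigh(np.cov(x,y))[1][:,1];c=np.array([262+x.mean(),263+y.mean()]);L=25
v*=np.sign(v[1]);print(m.sum(),c,v,lang(g,s,c-v*L,c+v*L,105))
E
```

```text
[ 559.820216   -216.78250982  103.86474025] [ 2.14393100e+00  2.29185796e+00 -1.95312932e-03] [-0.39233263 -6.47651084  3.90524015] [-1.24180178  0.0919053  -0.05569558] 1.1357830541679106
363 [283.1046832  308.38292011] [0.19729023 0.98034513] (array([ 561.31473144, -220.64071726]), np.float64(103.17455163313505))
```

The cap is at −76° (1.33 rad), inside the release window. Pulling straight up.

>>> drive_tool:
  deltas: [0, 0, 0, 0, 0, 0.003, -1, 0, 0, 0, 0, 0, 0.003, -1, 0, 0, 0, 0, 0, 0.003, -1, 0, 0, 0, 0, 0, 0, -1]

```text
time_s: 12.78
ee_pos: [559.4, -216.5, 112.4]
ee_rot: [2.144, 2.294, -0.002]
contact_force: [-0.4, -6.1, -0.0]
opening: 47.9
grasp_force: 82.9
```

>>> drive_tool:
  deltas: [0, 0, 0, 0, 0, 0.008, -1, 0, 0, 0, 0, 0, 0.01, -1, 0, 0, 0, 0, 0, 0.015, -1, 0, 0, 0, 0, 0, 0.02, -1, 0, 0, 0, 0, 0, 0.02, -1, 0, 0, 0, 0, 0, 0.015, -1, 0, 0, 0, 0, 0, 0.008, -1, 0, 0, 0, 0, 0, 0, -1, 0, 0, 0, 0, 0, 0, -1, 0, 0, 0, 0, 0, 0, -1, 0, 0, 0, 0, 0, 0, -1, 0, 0, 0, 0, 0, 0, -1, 0, 0, 0, 0, 0, 0, -1, 0, 0, 0, 0, 0, 0, -1]

```text
time_s: 13.95
ee_pos: [559.1, -215.1, 207.4]
ee_rot: [-2.142, -2.297, 0.001]
contact_force: [0.0, -0.1, -1.4]
opening: 47.6
grasp_force: 82.7
```

```bash
python3 - <<'E'
from h import *
s=sense();print(s['time_s'],s['ee_pos'],abs(s['qvel']).max(),s['contact_force'],s['opening'])
g,sd=get_image('wrist'),get_image('side')
cv2.imwrite('pics/end.png',np.hstack([g['img'][100:400,80:480,::-1],sd['img'][100:400,130:530,::-1]]))
E
```

```text
13.95 [ 559.08828204 -215.09826576  207.4134571 ] 0.0033843858116864 [ 0.04601462 -0.13628579 -1.35135602] 47.626123129187036
```

View pics/end.png

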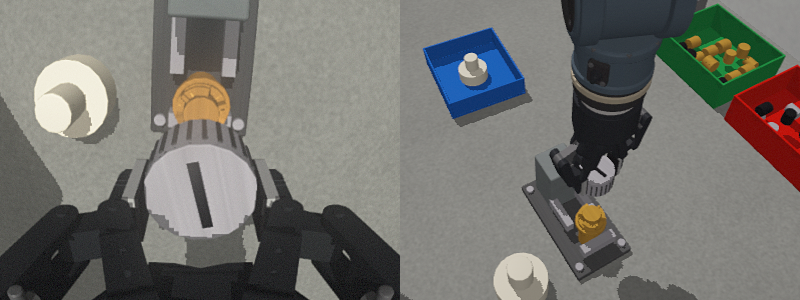

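The cap is held level at (200,190), about 10 cm above its seat, and still. The bare brass spigot is visible below it, and the cover stands upright in the bin at (472,68). Handing in.

```bash
python3 -c "
from workcell import *
print(job_done())"
```

```text
the job is handed in; nothing more can be done
None
```

The job is done and handed in at about 14 s: the dust cover stands upright, open side down, in the bin; the cap's thread was left-hand, so it came off clockwise, and the gripper holds it level and still about 10 cm above its seat.

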